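# Clamp the bowl and fit the stirrer of a food processor at a honey stall

## Robot

A 6-joint arm with a two-finger parallel gripper is mounted at the origin on the work surface. World frame = base frame: x ahead of the robot, y to its left, z up, the work surface at z = 0. Lengths are in m, angles in rad, forces in N, time in s.
With the tool pointing down it reaches from about 0.275 to 0.725 m from the base axis. Payload 15.9 kg.
Tool frame: the origin (TCP) lies between the finger pads; the fingertips stand 8 mm ahead of it and the grasp point (between the pads) lies 11 mm behind it; z points along the fingers, y is the direction in which the jaws open and shut (so a half turn about z gives the same grasp; the last joint's range is limited). The gripper opens to 85 mm and grips with 20 to 120 N. Pads are 22 mm wide; open, the fingers measure 114 mm over their backs; the gripper's body (76 mm by 85 mm) begins 54 mm behind the grasp point. The pads swing forward as they close: fully open they stand 13 mm farther back than shut.
Start: joints at [1.242, 0.213, -0.034, 1.323, 0, 1.571], TCP at [0.161, 0.473, 0.239] pointing down, gripper open.
Joint ranges: [-2.98, 2.98], [-0.74, 1.72], [-1.14, 1.35], [-2.1, 2.04], [-1.57, 1.44], [-3.14, 3.14]. Speed limits (rad/s): [1.89, 1.89, 2.39, 2.57, 3.14, 3.14].

## Interface

Orientations are given as a unit quaternion [w, x, y, z].
In Python, from plant import r gives the robot as it stands.
- The arm moves only by the shell command python3 -m inch 'ROWS' [FORCE]. ROWS is a JSON object of lists of equal length, an entry for each row: "slide": the shift along the tool's x, y, z in cm, a list of three; "delta_rot": the turn, a rotation vector about the tool's x, y, z in rad, a list of three; "jaw": the opening in per cent of the stroke, from 0 (shut) to 100 (fully open). A call has 1 to 12 rows; each row is the pose to reach, as a shift and turn from the pose commanded when the call began, along the tool's axes at that moment; what a row does not reach only later rows make up. A row lasts 1/12 s, in which the tool goes at most 41.7 mm and 7.16 degrees, less where a joint would pass 70% of its speed; a pose out of reach is approached as far as the arm can. A call with a gripper value outside its range is refused whole. The fingers move at their own pace and stop on an object; FORCE is the grip in N (left out, the last holds). Time passes only in rows, so rows that repeat a pose let the fingers close. It gives the time, the measured TCP pose, the force and the opening at its end, in the units of the state.
- r.read_state(): the state, without advancing time (a new reading comes with each control period).
- r.read_camera(name): name is "scene" or "top" or "wrist"; returns the picture (384x512x3 uint8, red, green, blue); there is no depth.
- r.get_calibration(name): a dict with "K" (3x3 intrinsics, pixels), "distortion" ([k1, k2, p1, p2, k3] as OpenCV has them; the pictures are not rectified), "rvec" (rotation vector, rad) and "tvec" (3), from world to camera coordinates, as OpenCV has them. Camera axes: x right, y down, z forward; pixel columns grow to the right and rows downward; lengths in m; the calibration is good to about 2 mm. A picture is of the moment at which its call begins: read the wrist's pose just before it. get_calibration takes no time and is no camera call; for the wrist camera it gives the pose at the moment of the call.
- r.close_job(): hands the job in, once; it reports no verdict.
Trained networks look in the newest picture that a camera, given by its name, has taken for a name from the list of things; names that differ only in an ending like _2 or _b are one class to them, and where a whole thing is asked for, a point or a joint stands for the part that bears it (a point fixed in the world has none). Each returns a list of dicts, best first, with "confidence" (0 to 1); they miss things now and then, are a little off and sometimes report something else, mostly with a low value. They report only what shows in the picture. A call takes as long as a camera call. They do not tell look-alikes from the thing itself.
- r.cut_out(camera, query): "mask" (384x512 bool, what is visible of it) and "at" ([column, row] in pixels, amid what is visible of it).
- r.spot_point(camera, query): "at" ([column, row] in pixels: a listed point, or the origin of a listed thing).
The state is a dict: "time_s": time; "joint_pos": joint angles; "qvel": joint speeds; "effort": joint torques, N m; "tool_pos": TCP position; "orientation": TCP orientation; "force": force on the tool from outside, world axes, zero at the start; "wrist_torque": the same for the moment, N m; "opening": finger opening in m.
Only numpy, scipy, OpenCV 4.12 (cv2) and the standard library are available. Lean on these libraries where they do the work, as an engineer would, in place of code of your own. Each camera call takes 0.05 s, during which the arm holds its last target.

## Task

Set up the food processor for the next batch of creamed honey: first swing the bowl clamp's bar fully shut, past the click of its catch, and then take the stirrer with the two paddles (not the one with the disc), lower it upright over the drive shaft in the bowl, turn it until its splines mesh and push it down all the way home against the spring seal. Finish while holding it: keep your grip on the hub and keep pressing it fully home, because it springs back up if you let go and I will lock it from underneath. Leave everything else on the counter where it is.

Things in the scene. Friction and masses are not known exactly. Their poses are not given: they have to be found in the camera images.
- clamp_knob (a point): Top centre of the bowl clamp's handle: a black upright plastic peg 16 mm in diameter, 34 mm tall, its top 154 mm above the table, at the free end of the clamp's flat steel keeper bar, 105 mm from the hinge. The level bar lies 14 to 20 mm above the deck, the top of the food processor's white base, which is 100 mm above the table.
- clamp_hinge (a point): On the clamp bar's upright hinge axis, 120 mm above the table. The peg moves on a level circle of 105 mm about it. In the processor's frame it is at x -60, y +140 mm.
- clamp (a joint): Angle of the clamp bar, rad: 0 shut (bar along the processor's +x, its tongue over the lug at the bowl's foot), to 1.5 wide open. Seen from above it opens anticlockwise, away from the bowl, and stays where it is left. Between about 0.17 and 0.03 it rides over a spring ball (about 4 N at the peg); past that it is in its detent, against a stop at 0.
- processor: The food processor, fixed to the table. Origin on the table under the bowl's axis, z up. Base x -95 to +95, y -100 to +200, z 0 to 100 mm. The clear round bowl is centred on the origin, 160 mm across outside at the rim; the clamp is on the deck at its +y side, the bowl's handle at its -y side, out to 120 mm.
- bowl_rim (a point): Centre of the bowl's mouth, at rim height, 185 mm above the table. Inside, the bowl is 152 mm across at the rim and 137 mm at its floor, which is 105 mm above the table.
- shaft_seat (a point): On the upright axis of the steel drive shaft in the middle of the bowl, 113 mm above the table: the height of the stirrer's underside when fully home. Its x and y axes point along the shaft's four splines: a cross 22 mm from tip to tip, each spline 6 mm wide, flat-topped, rising to 32 mm above this point. The shaft turns only stiffly (0.3 N m).
- pilot_tip (a point): Top of the drive shaft, 52 mm above shaft_seat: end of the round pilot, 10 mm in diameter, that rises above the splines; its last 8 mm taper to 5 mm.
- seal_top (a point): Top centre of the black spring seal round the foot of the shaft, a disc 33 mm in diameter. At rest it is 6 mm above shaft_seat; pressed (5 N to start it, 10 N at the bottom) it goes down level with shaft_seat, where the stirrer meets a rigid rim 44 mm in diameter; it springs back when let go.
- stirrer: The stirrer: grey plastic, an upright round hub 34 mm in diameter, 100 mm tall, with two bent paddles at its foot (6 mm thick, 22 mm tall, out to 63 mm from the axis) and a foot flange 44 mm across, 5 mm thick. About 130 g. It stands upright on the table. Origin in the centre of its underside, z up the hub; the paddles start out along +x and -x.
- hub_bore (a point): Centre of the hub's open underside (the stirrer's origin). Bore 62 mm deep; its lowest 30 mm have four ribs with four grooves between, 8.4 mm wide, along the stirrer's x and y axes. So it goes home at any of four angles 90 degrees apart, its x axis along a spline within about 0.1 rad; else its ribs stand on the splines, 32 mm above home.
- hub_top (a point): Top centre of the stirrer's hub, 100 mm above its origin. The top 38 mm are a solid round grip, 34 to 35 mm in diameter; take it there from above.
- whip_disc: Another attachment, not wanted: the same grey hub, but with a flat round disc 96 mm in diameter at its foot in place of paddles. Origin in the centre of its underside.
- bowl_lid: Clear lid of the bowl, 168 mm in diameter, lying on the table, with a feed tube 61 mm tall. Origin under its centre.
- honey_jar: Jar of honey, 66 mm in diameter, 85 mm tall. Origin under its centre.
- honey_jar2: Another jar of honey, 66 mm in diameter, 85 mm tall. Origin under its centre.
- mead_a: Amber bottle with a black cap, 68 mm in diameter, 250 mm tall. Origin under its centre.
- mead_b: Another amber bottle with a black cap, 68 mm in diameter, 250 mm tall. Origin under its centre.
- gift_box: Six-sided cardboard gift box, 108 mm across, 56 mm tall. Origin under its centre.
- spatula: Wooden-handled spatula lying on the table beside the processor. Origin under its middle.
Mind the look-alikes: they are no part of the job. Leave any green or red look-alike of the stirrer alone.

How it is judged:
On the way, in this order (a step that is already met when the one before it is completed fails the run):
1. the clamp bar is shut, in its detent (value of joint clamp below 0.05 rad), for 0.2 s.
2. the stirrer is meshed and fully home on the shaft (z of stirrer in the frame of shaft_seat between -0.003 and 0.0025 m and horizontal distance between stirrer and shaft_seat below 0.003 m and angle between stirrer's own z axis and vertical below 0.08 rad), for 0.2 s.
At the end, for the whole second after the job is handed in: The clamp bar is still shut (within 0.05 rad), the stirrer is upright on the shaft's axis (within 3 mm), its underside at most 2.5 mm above its fully home height, still gripped by the fingers and pressed down on its seat with more than 4 N (all of step 2 and value of joint clamp below 0.05 rad and contact force between stirrer and processor above 4 N and contact force between the fingers and stirrer above 3 N and linear speed of stirrer below 0.03 m/s); the arm keeps its last pose, push and grip.
It fails at once if another thing on the counter (attachment, lid, jar, bottle, box or spatula) is shifted by more than 40 mm (distance of any of whip_disc, bowl_lid, honey_jar, honey_jar2, mead_a, mead_b, gift_box, spatula from where it was at the start of the episode above 0.04 m).
It also fails if it takes over 62 s, if anything falls off the work surface, if the arm or the gripper's body presses on something with over 40 N, if the wrist force passes 120 N, or if a joint passes its speed limit or range.

## Working session

There is one attempt and no reset: what is moved stays moved. The work goes in short steps, Python scripts to look and compute and a shell command to move; the robot and the scene stay as the last step left them, time stands still between calls to the robot, and variables do not carry over. Pictures are saved under pics/ and viewed, and the job is handed in when it is done.

```bash
ls; mkdir -p pics; python3 - <<'E'
from plant import r
import cv2
s=r.read_state()
for k,v in s.items(): print(k,v)
for c in ["scene","top","wrist"]:
    im=r.read_camera(c); cv2.imwrite(f"pics/{c}0.png",im[...,::-1])
    cal=r.get_calibration(c); print(c,cal)
E
```

```text
pics
time_s 0.0
joint_pos [ 1.24200077e+00  2.13386066e-01 -3.50551752e-02  1.32349583e+00
  2.10547844e-05  1.57081488e+00]
qvel [ 8.09278904e-05 -5.11475305e-04  8.55327365e-04  8.68213343e-04
  5.72604237e-04  2.44544248e-04]
effort [ 4.80872492e-03 -6.86153054e+01  4.87117374e+01  1.74954749e-02
  1.74236179e-04 -4.69451686e-05]
tool_pos [0.16133931 0.47290672 0.23880277]
orientation [-1.03726659e-04  1.63667388e-01  9.86515413e-01 -5.60961743e-04]
force [-0.2759217  -0.49693137 -0.3550157 ]
wrist_torque [-0.07927425 -0.00344057  0.0489885 ]
opening 0.0854292934835771
scene {'K': array([[357.52334464,   0.        , 250.2899279 ],
       [  0.        , 357.52334464, 192.83630218],
       [  0.        ,   0.        ,   1.        ]]), 'distortion': array([0.00424051, 0.        , 0.        , 0.        , 0.        ]), 'rvec': array([ 2.3053555 ,  0.8523234 , -0.30448084]), 'tvec': array([-0.40213394, -0.23502842,  1.54762109])}
top {'K': array([[425.59521296,   0.        , 256.61579481],
       [  0.        , 425.59521296, 188.84530574],
       [  0.        ,   0.        ,   1.        ]]), 'distortion': array([-0.12653398,  0.        ,  0.        ,  0.        ,  0.        ]), 'rvec': array([ 2.20428016, -2.16222918,  0.10526628]), 'tvec': array([-0.08345708,  0.59943637,  1.72812661])}
wrist {'K': array([[320.07521617,   0.        , 254.99051494],
       [  0.        , 320.07521617, 189.26387973],
       [  0.        ,   0.        ,   1.        ]]), 'distortion': array([-0.00201373,  0.        ,  0.        ,  0.        ,  0.        ]), 'rvec': array([-2.36101905, -1.68794751, -0.24074329]), 'tvec': array([-0.4999451 , -0.0347746 ,  0.37694572])}
```

View pics/scene0.png

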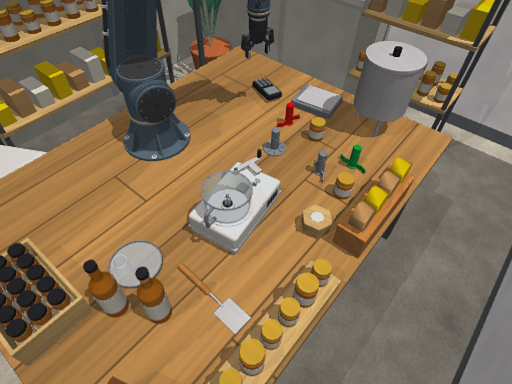

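View pics/top0.png

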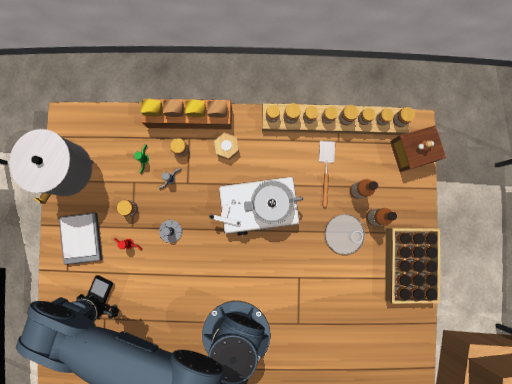

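View pics/wrist0.png

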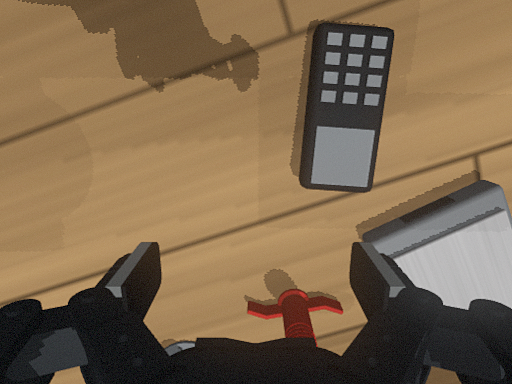

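```bash
cat > h.py <<'E'
import numpy as np, cv2
from plant import r
def ray(cal,uv):
    n=cv2.undistortPoints(np.array([[uv]],float),cal['K'],cal['distortion'])[0,0]
    R=cv2.Rodrigues(cal['rvec'])[0]; c=-R.T@cal['tvec']
    return c,R.T@np.array([n[0],n[1],1.])
def onz(cal,uv,z):
    c,d=ray(cal,uv); return c+d*(z-c[2])/d[2]
def proj(cal,p):
    return cv2.projectPoints(np.array(p,float).reshape(-1,3),cal['rvec'],cal['tvec'],cal['K'],cal['distortion'])[0][:,0]
def tri(obs):
    A=np.zeros((3,3));b=np.zeros(3)
    for c,d in obs:
        d=d/np.linalg.norm(d);P=np.eye(3)-np.outer(d,d);A+=P;b+=P@c
    return np.linalg.solve(A,b)
Z=dict(clamp_knob=.154,clamp_hinge=.12,bowl_rim=.185,shaft_seat=.113,pilot_tip=.165,seal_top=.119,stirrer=0,hub_bore=0,hub_top=.1,whip_disc=0,processor=0)
E
python3 - <<'E'
from h import *
for cam in ["top","scene"]:
    im=r.read_camera(cam); cal=r.get_calibration(cam)
    for q in ["clamp_knob","clamp_hinge","bowl_rim","pilot_tip","shaft_seat","hub_top","stirrer","processor","whip_disc"]:
        for o in r.spot_point(cam,q)[:4]:
            print(cam,q,round(o['confidence'],2),np.round(o['at'],1),np.round(onz(cal,o['at'],Z[q]),4))
    if cam=="top":
        a=cv2.resize(im[130:265,110:200],None,fx=4,fy=4,interpolation=cv2.INTER_CUBIC); b=cv2.resize(im[165:245,200:310],None,fx=4,fy=4,interpolation=cv2.INTER_CUBIC)
        c=np.zeros((540,800,3),np.uint8); c[:540,:360]=a; c[:320,360:800]=b
        cv2.imwrite("pics/topcrop.png",c[...,::-1])
    else: cv2.imwrite("pics/scenecrop.png",cv2.resize(im[90:250,180:380],None,fx=4,fy=3.7,interpolation=cv2.INTER_CUBIC)[:,:,::-1])
print(r.read_state()['time_s'])
E
```

```text
top clamp_knob 0.73 [211.7 216.4] [0.4815 0.0982 0.154 ]
top clamp_knob 0.6 [168.6 179.2] [0.6205 0.268  0.154 ]
top clamp_hinge 0.59 [240.6 223.2] [ 0.4581 -0.0114  0.12  ]
top bowl_rim 0.89 [273.  201.4] [ 0.5415 -0.1324  0.185 ]
top pilot_tip 0.47 [270. 203.] [ 0.5363 -0.1221  0.165 ]
top shaft_seat 0.66 [209.  217.2] [0.479  0.1125 0.113 ]
top shaft_seat 0.43 [240.7 223.9] [ 0.4554 -0.0116  0.113 ]
top shaft_seat 0.37 [269.5 204.4] [ 0.5335 -0.1224  0.113 ]
top shaft_seat 0.27 [271.6 206.9] [ 0.5239 -0.1308  0.113 ]
top hub_top 0.71 [164.5 175. ] [0.6426 0.2957 0.1   ]
top hub_top 0.48 [123.4 243.6] [0.3673 0.4506 0.1   ]
top hub_top 0.43 [138.3 152.4] [0.7318 0.4056 0.1   ]
top stirrer 0.69 [131.3 244. ] [0.3616 0.447  0.    ]
top stirrer 0.58 [142.1 156.2] [0.7324 0.4158 0.    ]
top stirrer 0.51 [167.2 180.6] [0.6305 0.3042 0.    ]
top stirrer 0.28 [271.1 201.3] [ 0.5522 -0.1336  0.    ]
top processor 0.94 [270.1 207.3] [ 0.527  -0.1298  0.    ]
top whip_disc 0.96 [169.  233.7] [0.4085 0.2891 0.    ]
top whip_disc 0.62 [344.5 235.5] [ 0.4146 -0.4435  0.    ]
scene clamp_knob 0.
[... 275 characters left out ...]
ene pilot_tip 0.63 [226.6 194.7] [ 0.5439 -0.1357  0.165 ]
scene pilot_tip 0.47 [225.6 185.7] [ 0.5156 -0.1099  0.165 ]
scene shaft_seat 0.59 [226.4 203. ] [ 0.536  -0.1315  0.113 ]
scene shaft_seat 0.35 [318.4 168.9] [0.6782 0.1979 0.113 ]
scene hub_top 0.82 [325.7 154.7] [0.6521 0.2906 0.1   ]
scene hub_top 0.69 [355.7 149.2] [0.7224 0.3916 0.1   ]
scene hub_top 0.48 [290.7 105.7] [0.3711 0.452  0.1   ]
scene stirrer 0.83 [351.6 162.8] [0.7134 0.4204 0.    ]
scene stirrer 0.54 [319.3 173.3] [0.6462 0.2841 0.    ]
scene stirrer 0.52 [289.3 123.5] [0.3706 0.4579 0.    ]
scene processor 0.85 [229.3 224.4] [ 0.5437 -0.1319  0.    ]
scene whip_disc 0.67 [273.5 149.6] [0.4235 0.2739 0.    ]
1.15
```

View pics/topcrop.png

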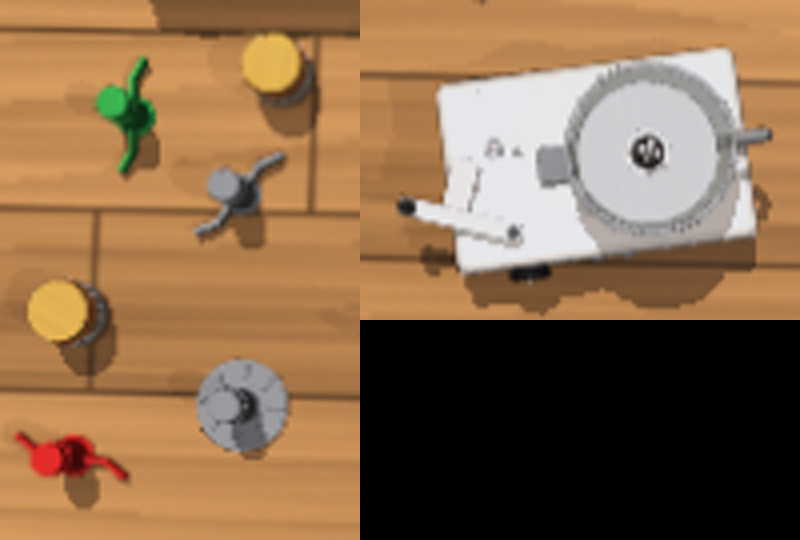

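View pics/scenecrop.png

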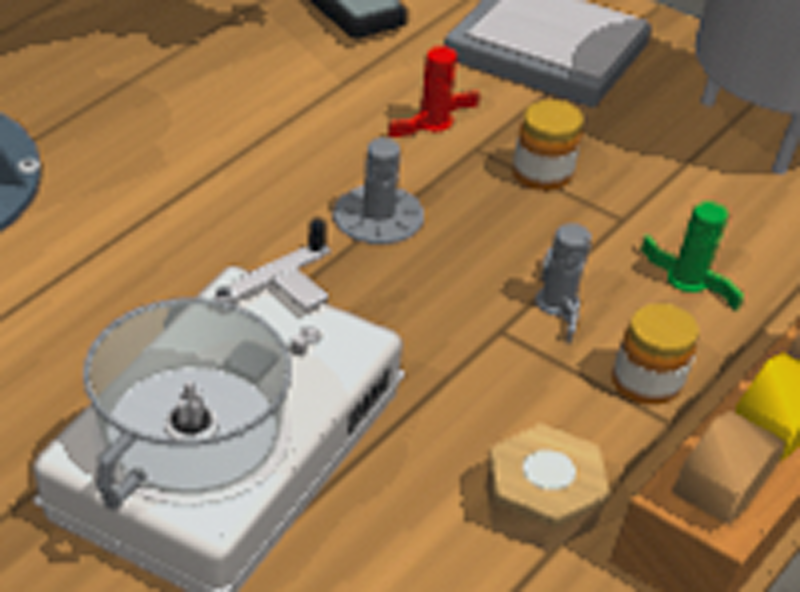

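The grey two-paddle stirrer is at top pixels (168,178). The look-alikes are green at (142,157), red at (128,243) and the disc attachment at (170,231). Only the grey one with paddles fits. The clamp stands open at about 1.2 rad with its peg near (0.48, 0.10). I'm moving above the peg with the jaws tangential to its arc.

```bash
python3 -m inch '{"slide":[[-42.2,-25,-6],[-42.2,-25,-6],[-42.2,-25,-6],[-42.2,-25,-6],[-42.2,-25,-6],[-42.2,-25,-6],[-42.2,-25,-6],[-42.2,-25,-6],[-42.2,-25,-6],[-42.2,-25,-6],[-42.2,-25,-6],[-42.2,-25,-6]],"delta_rot":[[0,0,1.48],[0,0,1.48],[0,0,1.48],[0,0,1.48],[0,0,1.48],[0,0,1.48],[0,0,1.48],[0,0,1.48],[0,0,1.48],[0,0,1.48],[0,0,1.48],[0,0,1.48]],"jaw":[60,60,60,60,60,60,60,60,60,60,60,60]}' 30
python3 -c "
from h import *
print(r.read_state()['joint_pos'])"
```

```text
time_s: 2.15
tool_pos: [0.4814, 0.0979, 0.2997]
orientation: [0.0, 0.788, 0.615, 0.0]
force: [1.5, 1.4, -0.2]
opening: 0.0513
[ 2.00775277e-01  1.93206663e-01  9.27385658e-02  1.46975564e+00
 -1.58770241e-04  2.01696648e+00]
```

```bash
cat >> h.py <<'E'
from scipy.spatial.transform import Rotation as Ro
def pose():
    s=r.read_state(); q=s['orientation']; return np.array(s['tool_pos']),Ro.from_quat([q[1],q[2],q[3],q[0]]).as_matrix()
E
python3 - <<'E'
from h import *
p,R=pose()
obs={}
im=r.read_camera("wrist"); cal=r.get_calibration("wrist")
cv2.imwrite("pics/w1.png",im[...,::-1])
for q in ["clamp_knob","clamp_hinge","bowl_rim","pilot_tip","shaft_seat"]:
    for o in r.spot_point("wrist",q)[:3]:
        print(q,round(o['confidence'],2),np.round(o['at'],1),np.round(onz(cal,o['at'],Z[q]),4))
Rc=cv2.Rodrigues(cal['rvec'])[0]; c=-Rc.T@cal['tvec']; print("cam in tool",R.T@(c-p), R.T@Rc.T)
E
```

```text
clamp_knob 0.98 [252.  176.3] [0.482  0.0973 0.154 ]
clamp_hinge 0.82 [259.5 261.8] [ 0.463  -0.0054  0.12  ]
bowl_rim 0.49 [172.3  15.8] [0.4599 0.2299 0.185 ]
cam in tool [ 0.0682907   0.00356847 -0.13293307] [[-0.01050299 -0.96033808 -0.27864039]
 [ 0.99994344 -0.01055418 -0.00131643]
 [-0.0016766  -0.27863845  0.96039461]]
```

View pics/w1.png

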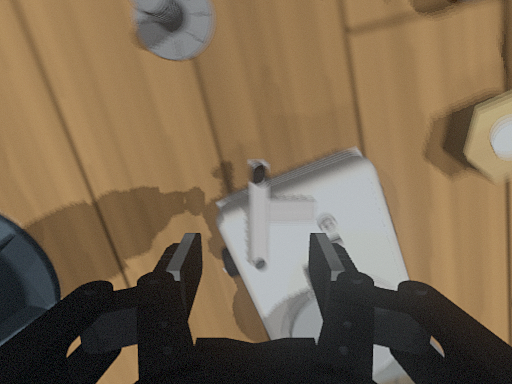

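```bash
python3 - <<'E'
import cv2
im=cv2.imread("pics/w1.png"); cv2.imwrite("pics/w1c.png",cv2.resize(im[140:290,200:360],None,fx=4,fy=4,interpolation=cv2.INTER_CUBIC))
E
```

```text
(no output)
```

View pics/w1c.png

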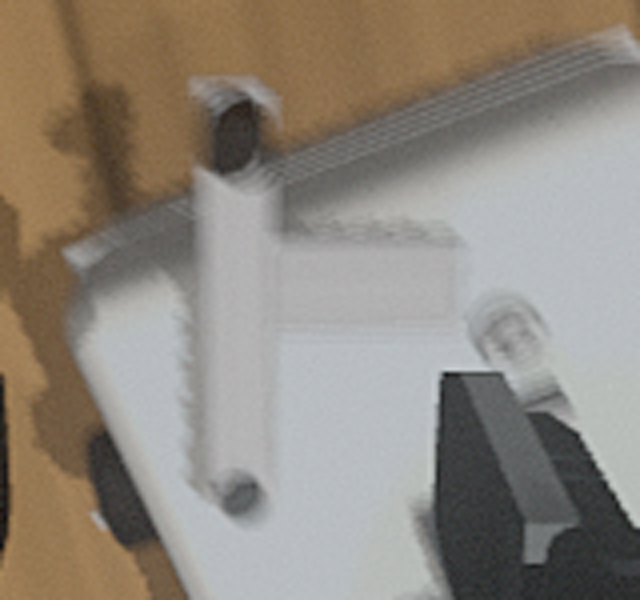

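The first wrist picture was motion-blurred, so I'm looking again now that the arm has settled.

```bash
python3 - <<'E'
from h import *
p,R=pose()
im=r.read_camera("wrist"); cal=r.get_calibration("wrist")
for q in ["clamp_knob","clamp_hinge"]:
    for o in r.spot_point("wrist",q)[:3]:
        print(q,round(o['confidence'],2),np.round(o['at'],1),np.round(onz(cal,o['at'],Z[q]),4))
cv2.imwrite("pics/w2c.png",cv2.resize(im[140:290,200:360],None,fx=4,fy=4,interpolation=cv2.INTER_CUBIC)[...,::-1])
print(p,R)
E
```

```text
clamp_knob 0.9 [256.3 176.9] [0.4804 0.1029 0.154 ]
clamp_hinge 0.91 [259.9 267. ] [ 0.4588 -0.0047  0.12  ]
clamp_hinge 0.56 [257.6 177.4] [0.4798 0.0939 0.12  ]
[0.47958151 0.10096692 0.29923482] [[ 2.34054255e-01  9.72223494e-01 -2.88085047e-04]
 [ 9.72223530e-01 -2.34054207e-01  1.91686074e-04]
 [ 1.18934188e-04 -3.24948002e-04 -9.99999940e-01]]
```

View pics/w2c.png

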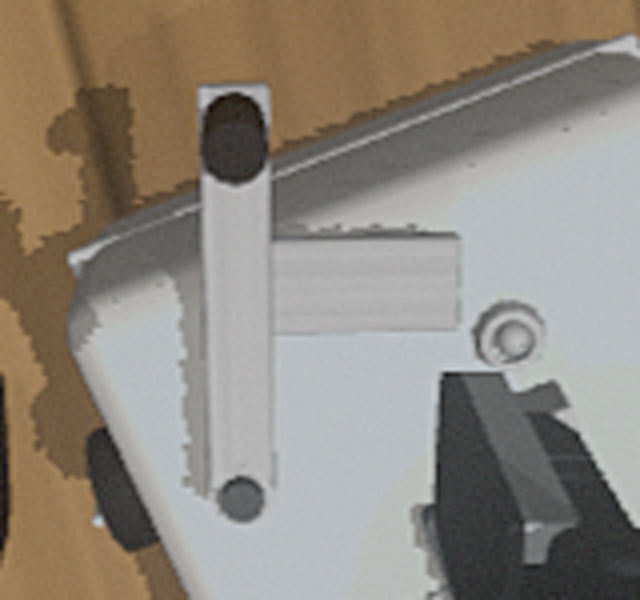

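```bash
python3 -m inch '{"slide":[[0,-0.25,8],[0,-0.25,14],[0,-0.25,16.2],[0,-0.25,16.2],[0,-0.25,16.2],[0,-0.25,16.2],[0,-0.25,16.2],[0,-0.25,16.2]],"delta_rot":[[0,0,0],[0,0,0],[0,0,0],[0,0,0],[0,0,0],[0,0,0],[0,0,0],[0,0,0]],"jaw":[42,42,42,42,42,42,42,42]}' 30
python3 - <<'E'
from h import *
im=r.read_camera("wrist"); cv2.imwrite("pics/w3.png",im[...,::-1])
p,R=pose(); print(p)
H=np.array([.459,-.002,0]); K=np.array([.4775,.102,0])
# arc in tool axes
a0=np.arctan2(*(K-H)[[1,0]]); 
for psi in [.12,.145,.17]: print(psi,"angle",a0-psi)
for da in [-.2,-.4,-.6,-.8,-1.0,-1.1,-1.2]:
    k=H+.105*np.array([np.cos(a0+da),np.sin(a0+da),0]); print(da,np.round(k,4),"tool cm",np.round(R.T@(k-[p[0],p[1],0])*100,2))
E
```

```text
time_s: 3.27
tool_pos: [0.4793, 0.1015, 0.14]
orientation: [0.001, 0.786, 0.618, 0.002]
force: [-0.6, 0.2, -1.5]
opening: 0.0363
[0.47917881 0.10138736 0.13971817]
0.12 angle 1.2747531387909583
0.145 angle 1.2497531387909582
0.17 angle 1.2247531387909583
-0.2 [0.4976 0.0957 0.    ] tool cm [-0.12  1.92  0.01]
-0.4 [0.5162 0.0861 0.    ] tool cm [-0.62  3.96  0.01]
-0.6 [0.5325 0.0729 0.    ] tool cm [-1.51  5.86  0.02]
-0.8 [0.546  0.0568 0.    ] tool cm [-2.76  7.54  0.02]
-1.0 [0.5559 0.0384 0.    ] tool cm [-4.32  8.94  0.02]
-1.1 [0.5595 0.0285 0.    ] tool cm [-5.19  9.52  0.02]
-1.2 [0.562  0.0183 0.    ] tool cm [-6.12 10.01  0.02]
```

View pics/w3.png

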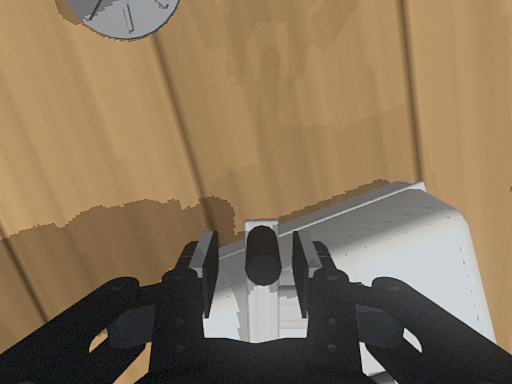

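```bash
python3 -m inch '{"slide":[[0,0,0],[0,0,0],[0,0.9,0],[-0.1,1.9,0],[-0.3,2.9,0],[-0.6,4,0],[-1,4.9,0],[-1.5,5.9,0],[-2.1,6.7,0],[-2.8,7.5,0],[-3.5,8.3,0],[-3.5,8.3,0]],"delta_rot":[[0,0,0],[0,0,0],[0,0,0.1],[0,0,0.2],[0,0,0.3],[0,0,0.4],[0,0,0.5],[0,0,0.6],[0,0,0.7],[0,0,0.8],[0,0,0.9],[0,0,0.9]],"jaw":[27,27,27,27,27,27,27,27,27,27,27,27]}' 30
python3 - <<'E'
from h import *
im=r.read_camera("wrist"); cv2.imwrite("pics/w4.png",im[...,::-1])
im=r.read_camera("top"); cv2.imwrite("pics/t4.png",cv2.resize(im[160:260,190:320],None,fx=5,fy=5,interpolation=cv2.INTER_CUBIC)[...,::-1])
p,R=pose(); print(p,r.read_state()['force'])
H=np.array([.459,-.002,0]); K=np.array([.4775,.102,0])
a0=np.arctan2(*(K-H)[[1,0]]); 
for da in [-.9,-1,-1.1,-1.15,-1.2,-1.25,-1.3]:
    k=H+.105*np.array([np.cos(a0+da),np.sin(a0+da),0]); print(da,np.round(k,4),"tool cm",np.round(R.T@(k-[p[0],p[1],0])*100,2))
E
```

```text
time_s: 4.32
tool_pos: [0.551, 0.0462, 0.1376]
orientation: [0.0, 0.977, 0.212, 0.0]
force: [0.2, -0.1, -0.6]
opening: 0.023
[0.55012275 0.04730599 0.13751124] [-0.27847394 -0.27777215  0.41336529]
-0.9 [0.5514 0.0479 0.    ] tool cm [0.14 0.   0.  ]
-1 [0.5559 0.0384 0.    ] tool cm [0.15 1.05 0.  ]
-1.1 [0.5595 0.0285 0.    ] tool cm [0.05 2.1  0.  ]
-1.15 [0.5609 0.0234 0.    ] tool cm [-0.03  2.62 -0.  ]
-1.2 [0.562  0.0183 0.    ] tool cm [-0.14  3.13 -0.  ]
-1.25 [0.5629 0.0131 0.    ] tool cm [-0.28  3.64 -0.  ]
-1.3 [0.5635 0.0079 0.    ] tool cm [-0.45  4.14 -0.  ]
```

View pics/w4.png

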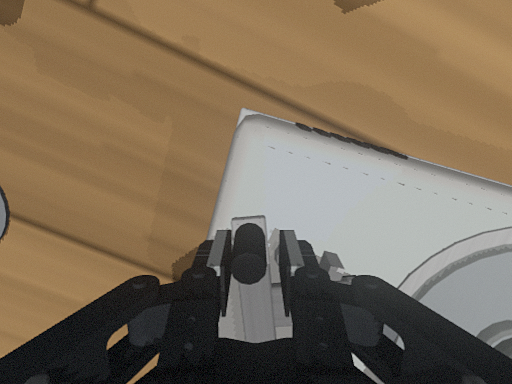

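View pics/t4.png

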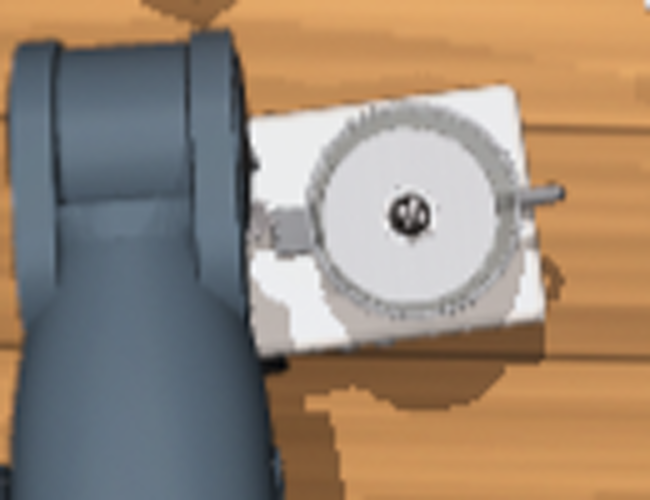

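```bash
python3 -m inch '{"slide":[[0.1,0.6,0],[0.15,1.2,0],[0.1,1.8,0],[0.05,2.3,0],[-0.05,2.7,0],[-0.1,3.1,0],[-0.2,3.4,0],[-0.2,3.6,0],[-0.2,3.6,0],[-0.2,3.6,0]],"delta_rot":[[0,0,0.05],[0,0,0.1],[0,0,0.15],[0,0,0.2],[0,0,0.25],[0,0,0.3],[0,0,0.32],[0,0,0.33],[0,0,0.33],[0,0,0.33]],"jaw":[27,27,27,27,27,27,27,27,27,27]}' 30
python3 - <<'E'
from h import *
im=r.read_camera("wrist"); cv2.imwrite("pics/w5.png",im[...,::-1])
s=r.read_state();print(s['tool_pos'],s['force'],s['wrist_torque'])
cal=r.get_calibration("wrist")
for q in ["clamp_knob","clamp_hinge","pilot_tip","bowl_rim"]:
    for o in r.spot_point("wrist",q)[:2]: print(q,round(o['confidence'],2),np.round(o['at'],1),np.round(onz(cal,o['at'],Z[q]),4))
E
```

```text
time_s: 5.25
tool_pos: [0.5633, 0.0139, 0.1373]
orientation: [0.0, 0.999, 0.052, 0.0]
force: [0.9, -0.5, -0.7]
opening: 0.023
[0.56328703 0.01393645 0.13733661] [ 0.42198252  0.10309312 -0.0252494 ] [ 0.02755061  0.00805387 -0.01071832]
clamp_knob 0.77 [248.1 274.1] [0.5632 0.0171 0.154 ]
```

View pics/w5.png

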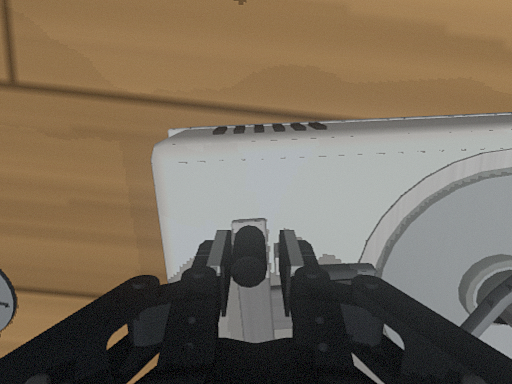

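```bash
python3 -m inch '{"slide":[[0,0.15,0],[0,0.3,0],[0,0.3,0],[0,0.3,0]],"delta_rot":[[0,0,0],[0,0,0],[0,0,0],[0,0,0]],"jaw":[27,27,27,27]}' 30;  python3 -m inch '{"slide":[[0,0.15,0],[0,0.3,0],[0,0.3,0],[0,0.3,0]],"delta_rot":[[0,0,0],[0,0,0],[0,0,0],[0,0,0]],"jaw":[27,27,27,27]}' 30
```

```text
time_s: 5.83
tool_pos: [0.5637, 0.0107, 0.1373]
orientation: [0.0, 0.999, 0.051, -0.0]
force: [-0.1, 0.6, 0.4]
opening: 0.0229
time_s: 6.17
tool_pos: [0.5639, 0.0092, 0.1373]
orientation: [-0.002, 0.999, 0.052, -0.0]
force: [0.1, 12.8, 0.6]
opening: 0.0233
```

```bash
python3 -m inch '{"slide":[[0,0.1,0],[0,0.1,0],[0,0.1,0]],"delta_rot":[[0,0,0],[0,0,0],[0,0,0]],"jaw":[27,27,27]}' 30; python3 -m inch '{"slide":[[0,-0.4,0],[0,-0.4,-4],[0,-0.4,-8],[0,-0.4,-12],[0,-0.4,-12]],"delta_rot":[[0,0,0],[0,0,0],[0,0,0],[0,0,0],[0,0,0]],"jaw":[27,27,40,40,50]}' 30
python3 -m inch '{"slide":[[0,0,-4],[0,0,-4],[0,0,-4],[0,0,-4]],"delta_rot":[[0,0,0],[0,0,0],[0,0,0],[0,0,0]],"jaw":[60,60,60,60]}'
python3 - <<'E'
from h import *
p,R=pose()
im=r.read_camera("wrist"); cv2.imwrite("pics/w6.png",im[...,::-1])
cal=r.get_calibration("wrist")
for q in ["clamp_knob","clamp_hinge","pilot_tip","bowl_rim","shaft_seat"]:
    for o in r.spot_point("wrist",q)[:2]: print(q,round(o['confidence'],2),np.round(o['at'],1),np.round(onz(cal,o['at'],Z[q]),4))
E
```

```text
time_s: 6.42
tool_pos: [0.5639, 0.009, 0.1373]
orientation: [-0.002, 0.999, 0.052, -0.0]
force: [-1.3, 19.1, 0.4]
opening: 0.0234
time_s: 6.83
tool_pos: [0.5659, 0.0107, 0.2649]
orientation: [0.0, 0.999, 0.051, 0.005]
force: [2.0, 0.1, 0.8]
opening: 0.0425
time_s: 7.17
tool_pos: [0.5639, 0.0107, 0.2971]
orientation: [0.0, 0.999, 0.051, 0.0]
force: [-0.1, 0.3, -0.4]
opening: 0.0512
clamp_knob 0.94 [247.2 178.8] [0.5628 0.0182 0.154 ]
clamp_hinge 0.82 [256.5 266.3] [ 0.4579 -0.0011  0.12  ]
clamp_hinge 0.72 [251.2 177.1] [0.5562 0.0144 0.12  ]
pilot_tip 0.76 [412.6 223.6] [ 0.5398 -0.1319  0.165 ]
bowl_rim 0.58 [422.2 232.9] [ 0.5396 -0.1304  0.185 ]
bowl_rim 0.56 [249.2 178.4] [0.5712 0.0166 0.185 ]
shaft_seat 0.88 [386.6 207.7] [ 0.5362 -0.13    0.113 ]
```

View pics/w6.png

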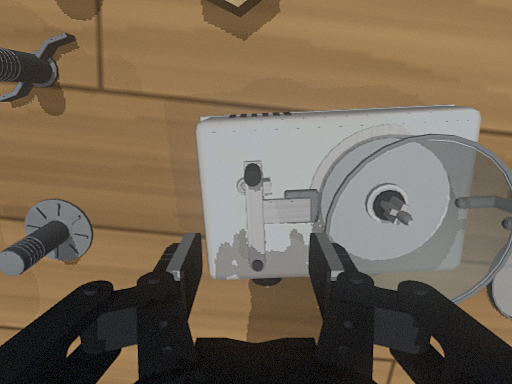

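The bar now lies along the processor's x axis with its tongue in the lug. It stopped hard at 19 N with 0.2 mm of motion, so it is against its stop. Next I'm looking straight down at the shaft.

```bash
python3 -m inch '{"slide":[[-4,13.9,1],[-4,13.9,1],[-4,13.9,1],[-4,13.9,1],[-4,13.9,1],[-4,13.9,1],[-4,13.9,1],[-4,13.9,1],[-4,13.9,1]],"delta_rot":[[0,0,0],[0,0,0],[0,0,0],[0,0,0],[0,0,0],[0,0,0],[0,0,0],[0,0,0],[0,0,0]],"jaw":[80,80,80,80,80,80,80,80,80]}' 30
python3 - <<'E'
from h import *
p,R=pose(); print(p)
im=r.read_camera("wrist"); cv2.imwrite("pics/w7.png",im[...,::-1])
cal=r.get_calibration("wrist")
for q in ["clamp_knob","clamp_hinge","pilot_tip","bowl_rim","shaft_seat","seal_top"]:
    for o in r.spot_point("wrist",q)[:2]: print(q,round(o['confidence'],2),np.round(o['at'],1),np.round(onz(cal,o['at'],Z[q]),4))
u,v=np.round(proj(cal,[.538,-.131,.15])[0]).astype(int); print(u,v)
cv2.imwrite("pics/w7c.png",cv2.resize(im[max(v-45,0):v+45,u-50:u+50],None,fx=6,fy=6,interpolation=cv2.INTER_CUBIC)[...,::-1])
E
```

```text
time_s: 8.22
tool_pos: [0.5384, -0.1305, 0.2873]
orientation: [-0.0, 0.999, 0.052, 0.0]
force: [-0.1, 0.8, -0.2]
opening: 0.0684
[ 0.53842451 -0.13054433  0.28733689]
clamp_knob 0.57 [ 85.  132.2] [0.5656 0.0137 0.154 ]
clamp_knob 0.36 [123.6 231.6] [ 0.4796 -0.0171  0.154 ]
clamp_hinge 0.83 [121.8 235.4] [ 0.4588 -0.0017  0.12  ]
pilot_tip 0.59 [257.3 180.7] [ 0.5421 -0.1316  0.165 ]
bowl_rim 0.98 [259.  191.8] [ 0.5387 -0.1332  0.185 ]
shaft_seat 0.76 [255.4 169.5] [ 0.5398 -0.1303  0.113 ]
seal_top 0.84 [253.6 171.8] [ 0.5387 -0.1286  0.119 ]
256 181
```

View pics/w7.png

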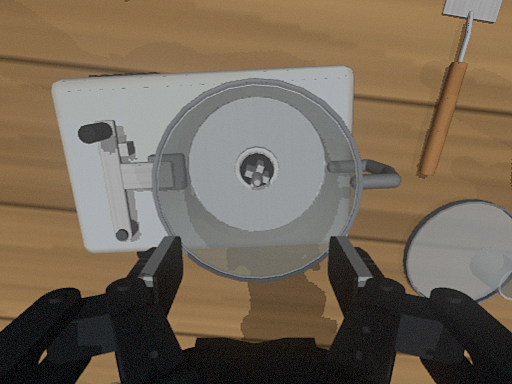

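View pics/w7c.png

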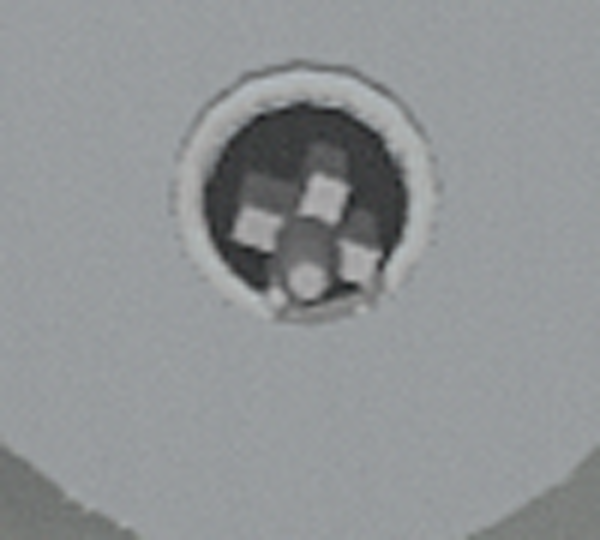

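```bash
python3 - <<'E'
from h import *
cal=r.get_calibration("wrist"); o=np.array([206,136.])
f=lambda c: o+(np.array(c)+.5)/6-.5
A,B,C=[onz(cal,f(c),.145)[:2] for c in [(258,227),(325,197),(358,262)]]
print(A,B,C,"mid",(A+C)/2,np.linalg.norm(A-C))
d=A-C; print("AC angle",np.degrees(np.arctan2(d[1],d[0])))
m=(A+C)/2; e=B-m; print("B angle",np.degrees(np.arctan2(e[1],e[0])),np.linalg.norm(e))
print("tip",onz(cal,f((308,280)),.165))
im=cv2.imread("pics/w7.png")
big=cv2.resize(im[136:226,206:306],None,fx=6,fy=6,interpolation=cv2.INTER_CUBIC)
def draw(pts,col):
    q=np.round((proj(cal,pts)-o+.5)*6-.5).astype(np.int32); cv2.polylines(big,[q],True,col,1)
cx=m; th=np.arctan2(d[1],d[0])
print(np.degrees(th))
for k in range(4):
    a=th+k*np.pi/2; u=np.array([np.cos(a),np.sin(a)]);n=np.array([-u[1],u[0]])
    draw([[*(cx+u*.005+n*.003),.145],[*(cx+u*.011+n*.003),.145],[*(cx+u*.011-n*.003),.145],[*(cx+u*.005-n*.003),.145]],(0,0,255))
t=np.linspace(0,6.28,40)
draw([[cx[0]+.0025*np.cos(x),cx[1]+.0025*np.sin(x),.165] for x in t],(0,255,0))
draw([[cx[0]+.0165*np.cos(x),cx[1]+.0165*np.sin(x),.119] for x in t],(255,0,0))
draw([[cx[0]+.022*np.cos(x),cx[1]+.022*np.sin(x),.113] for x in t],(255,255,0))
cv2.imwrite("pics/w7o.png",big)
E
```

```text
[ 0.54258278 -0.12465902] [ 0.54807914 -0.13398576] [ 0.53881229 -0.13988652] mid [ 0.54069754 -0.13227277] 0.01568736632315252
AC angle 76.09264807400787
B angle -13.064942229813706 0.007577756864169183
tip [ 0.54058955 -0.13217201  0.165     ]
76.09264807400787
```

View pics/w7o.png

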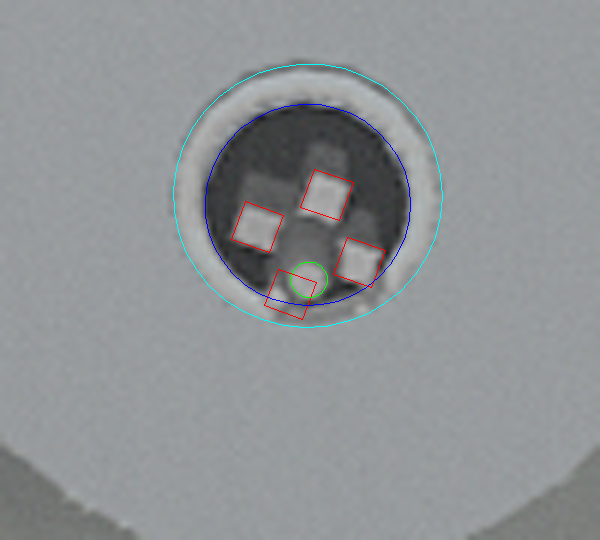

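The overlay fits the spline tops, pilot, seal and rim. The shaft axis is at (0.5407, −0.1323), with the splines at −13.5° mod 90°. Now to the grey stirrer.

```bash
python3 -m inch '{"slide":[[15,-41,0],[15,-41,0],[15,-41,0],[15,-41,0],[15,-41,0],[15,-41,0],[15,-41,0],[15,-41,0],[15,-41,0],[15,-41,0],[15,-41,0],[15,-41,0]],"delta_rot":[[0,0,-0.77],[0,0,-0.77],[0,0,-0.77],[0,0,-0.77],[0,0,-0.77],[0,0,-0.77],[0,0,-0.77],[0,0,-0.77],[0,0,-0.77],[0,0,-0.77],[0,0,-0.77],[0,0,-0.77]],"jaw":[80,80,80,80,80,80,80,80,80,80,80,80]}' 30
python3 -m inch '{"slide":[[0,0,0],[0,0,0],[0,0,0],[0,0,0]],"delta_rot":[[0,0,0],[0,0,0],[0,0,0],[0,0,0]],"jaw":[80,80,80,80]}' 30
python3 - <<'E'
from h import *
p,R=pose(); print(p,R)
im=r.read_camera("wrist"); cv2.imwrite("pics/w8.png",im[...,::-1])
cal=r.get_calibration("wrist")
for q in ["hub_top","stirrer","hub_bore"]:
    for o in r.spot_point("wrist",q)[:3]: print(q,round(o['confidence'],2),np.round(o['at'],1),np.round(onz(cal,o['at'],Z[q]),4))
E
```

```text
time_s: 9.57
tool_pos: [0.645, 0.2964, 0.2849]
orientation: [-0.0, 0.905, 0.424, -0.001]
force: [0.9, -0.4, -0.5]
opening: 0.0684
time_s: 9.9
tool_pos: [0.6453, 0.2905, 0.2881]
orientation: [0.0, 0.907, 0.422, 0.0]
force: [-0.2, -0.2, -0.4]
opening: 0.0682
[0.64531948 0.29050158 0.28808229] [[ 6.43650778e-01  7.65319077e-01  6.21017629e-04]
 [ 7.65319157e-01 -6.43650966e-01  1.48556911e-04]
 [ 5.13412035e-04  3.79657916e-04 -9.99999796e-01]]
hub_top 0.56 [237.1  20. ] [0.721  0.4067 0.1   ]
stirrer 0.89 [ 19.9 191.7] [0.3627 0.4574 0.    ]
stirrer 0.86 [241.7  39.5] [0.7209 0.4063 0.    ]
stirrer 0.76 [250.7 153.8] [0.6392 0.2932 0.    ]
hub_bore 0.93 [240.6  36.6] [0.722  0.4096 0.    ]
hub_bore 0.93 [ 19.  190.4] [0.3633 0.4594 0.    ]
hub_bore 0.69 [252.5 155.7] [0.6394 0.2897 0.    ]
```

View pics/w8.png

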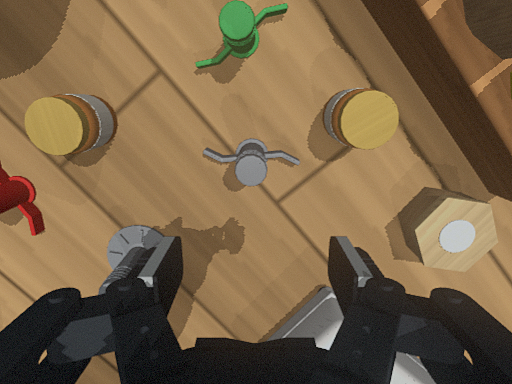

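The grey paddled stirrer is at wrist pixel (251,160). The green one is at (240,30) and the disc at (135,260).

```bash
python3 - <<'E'
from h import *
cal=r.get_calibration("wrist")
im=r.read_camera("wrist")
print(np.round(onz(cal,(251,171),.1),4))
o=np.array([196,120.])
big=cv2.resize(im[120:200,196:306],None,fx=7,fy=7,interpolation=cv2.INTER_CUBIC)[...,::-1].copy()
cv2.imwrite("pics/w8c.png",big)
E
```

```text
[0.64   0.2922 0.1   ]
```

View pics/w8c.png

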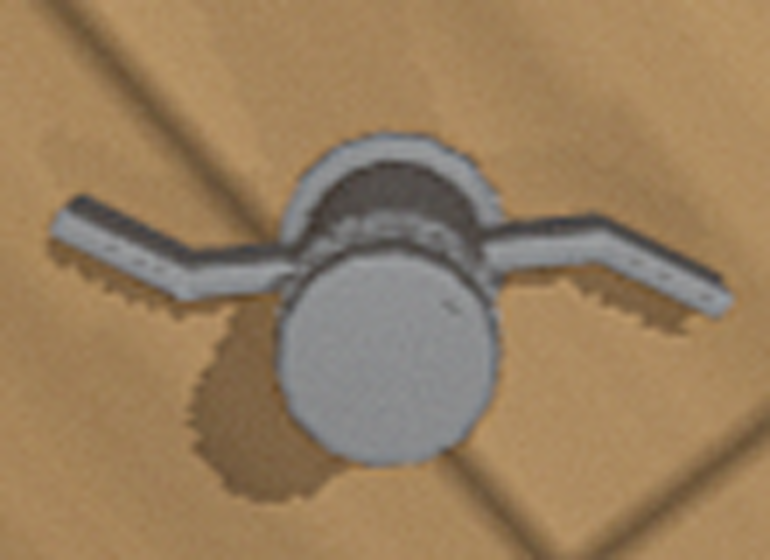

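```bash
python3 - <<'E'
from h import *
cal=r.get_calibration("wrist"); o=np.array([196,120.])
f=lambda c: o+(np.array(c)+.5)/7-.5
for z in (.022,.027):
    L=onz(cal,f((189,277)),z);Rr=onz(cal,f((598,234)),z); d=Rr-L
    print(z,"mid",(L+Rr)/2,"len",np.linalg.norm(d),"head",np.degrees(np.arctan2(d[1],d[0])))
for a,b in [((190,277),(292,264)),((492,249),(596,238))]:
    d=onz(cal,f(b),.022)-onz(cal,f(a),.022); print(np.degrees(np.arctan2(d[1],d[0])))
big=cv2.imread("pics/w8c.png")
c=onz(cal,f((388,359)),.1)[:2]; print("hub",c)
th=np.radians(float(np.degrees(np.arctan2(*(onz(cal,f((598,234)),.022)-onz(cal,f((189,277)),.022))[[1,0]]))))
t=np.linspace(0,6.28,60)
def draw(pts,col,cl=True):
    q=np.round((proj(cal,pts)-o+.5)*7-.5).astype(np.int32); cv2.polylines(big,[q],cl,col,1)
draw([[c[0]+.017*np.cos(x),c[1]+.017*np.sin(x),.1] for x in t],(0,255,0))
draw([[c[0]+.022*np.cos(x),c[1]+.022*np.sin(x),.005] for x in t],(255,255,0))
u=np.array([np.cos(th),np.sin(th)])
draw([[*(c-u*.05),.022],[*(c+u*.05),.022]],(0,0,255),False)
cv2.imwrite("pics/w8o.png",big)
p,R=pose(); print(p); print("tool shift cm",R.T@(np.array([c[0],c[1],.072])-p)*100)
E
```

```text
0.022 mid [0.64090263 0.29353864 0.022     ] len 0.07398891381364796 head -33.991028093425285
0.027 mid [0.64151983 0.29419092 0.027     ] len 0.07306106929763587 head -33.99102809342536
-32.72307903526924
-33.950115383547036
hub [0.64008415 0.29248267]
[0.64528299 0.29125939 0.2876713 ]
tool shift cm [-0.24643597 -0.48009994 21.56699126]
```

View pics/w8o.png

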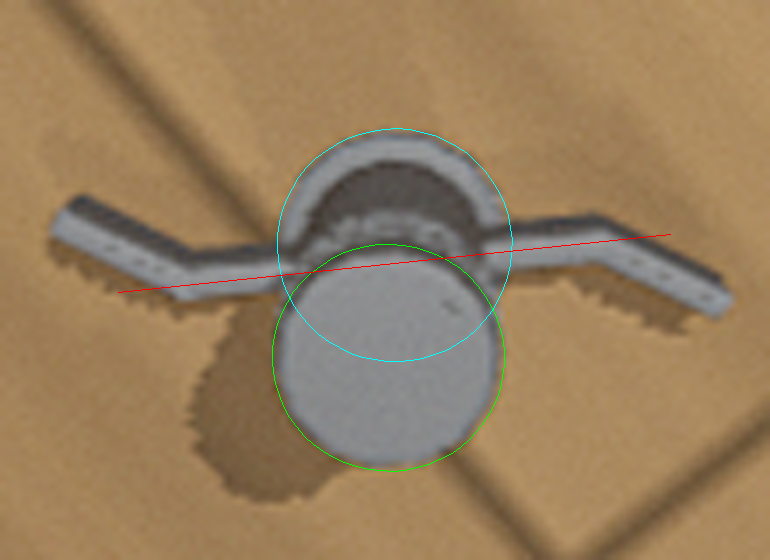

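```bash
python3 -m inch '{"slide":[[-0.25,-0.48,3],[-0.25,-0.48,7],[-0.25,-0.48,11],[-0.25,-0.48,15],[-0.25,-0.48,18],[-0.25,-0.48,20],[-0.25,-0.48,21.4],[-0.25,-0.48,21.4],[-0.25,-0.48,21.4],[-0.25,-0.48,21.4]],"delta_rot":[[0,0,0],[0,0,0],[0,0,0],[0,0,0],[0,0,0],[0,0,0],[0,0,0],[0,0,0],[0,0,0],[0,0,0]],"jaw":[80,80,80,80,80,80,80,80,80,80]}' 80
python3 - <<'E'
from h import *
im=r.read_camera("wrist"); cv2.imwrite("pics/w9.png",im[...,::-1])
E
```

```text
time_s: 10.98
tool_pos: [0.6407, 0.2931, 0.0748]
orientation: [0.0, 0.906, 0.423, 0.001]
force: [-0.1, 0.5, 0.4]
opening: 0.0681
```

View pics/w9.png

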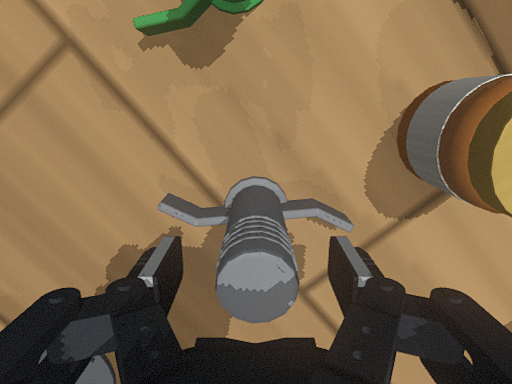

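The hub is centred between the pads. Closing now.

```bash
python3 -m inch '{"slide":[[0,0,0],[0,0,0],[0,0,0],[0,0,0],[0,0,0],[0,0,0],[0,0,0],[0,0,0],[0,0,0]],"delta_rot":[[0,0,0],[0,0,0],[0,0,0],[0,0,0],[0,0,0],[0,0,0],[0,0,0],[0,0,0],[0,0,0]],"jaw":[20,20,20,20,20,20,20,20,20]}' 80
python3 -m inch '{"slide":[[0,0,-1],[0,0,-4],[0,0,-8],[0,0,-12],[0,0,-16],[0,0,-20],[0,0,-23],[0,0,-23],[0,0,-23],[0,0,-23]],"delta_rot":[[0,0,0],[0,0,0],[0,0,0],[0,0,0],[0,0,0],[0,0,0],[0,0,0],[0,0,0],[0,0,0],[0,0,0]],"jaw":[20,20,20,20,20,20,20,20,20,20]}' 80
python3 - <<'E'
from h import *
im=r.read_camera("wrist"); cv2.imwrite("pics/w10.png",im[...,::-1])
im=r.read_camera("scene"); cv2.imwrite("pics/s10.png",cv2.resize(im[60:260,180:420],None,fx=3,fy=3)[...,::-1])
s=r.read_state(); print(s['force'],s['wrist_torque'],s['opening'])
E
```

```text
time_s: 11.78
tool_pos: [0.6405, 0.2931, 0.0742]
orientation: [-0.0, 0.906, 0.423, 0.001]
force: [-1.3, -0.2, 5.1]
opening: 0.0322
time_s: 12.62
tool_pos: [0.6403, 0.293, 0.3032]
orientation: [-0.0, 0.906, 0.423, 0.0]
force: [-0.1, -0.1, -1.4]
opening: 0.0323
[ 0.01371369  1.32199536 -1.23836945] [-0.029293    0.00676379  0.04754018] 0.032367858172430104
```

View pics/w10.png

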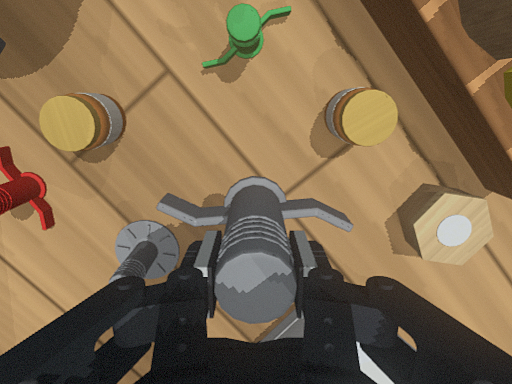

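View pics/s10.png

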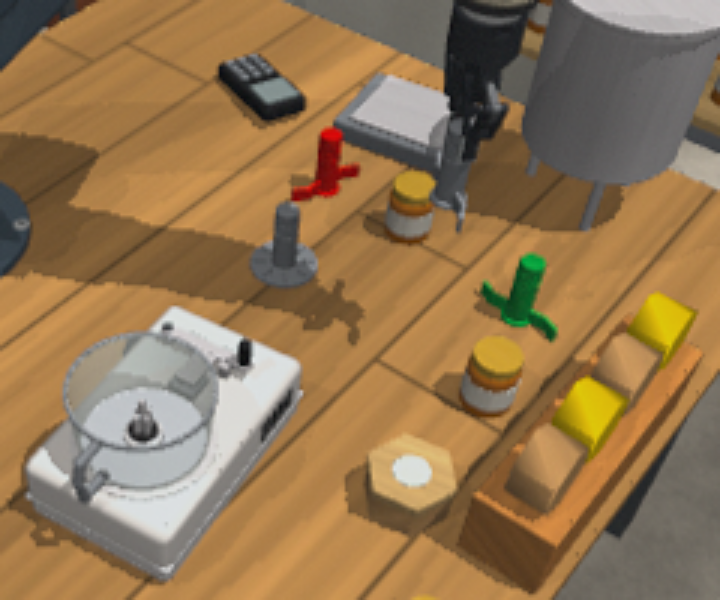

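```bash
python3 - <<'E'
from h import *
p,R=pose(); cal=r.get_calibration("wrist"); im=cv2.imread("pics/w10.png"); print(p)
big=cv2.resize(im[165:330,150:362],None,fx=3.7,fy=3.6,interpolation=cv2.INTER_CUBIC)
o=np.array([150,165.]); sc=np.array([3.7,3.6])
t=np.linspace(0,6.28,80)
def draw(c,rad,zt,col):
    pts=[p+R@np.array([c[0]+rad*np.cos(x),c[1]+rad*np.sin(x),zt]) for x in t]
    q=np.round((proj(cal,pts)-o+.5)*sc-.5).astype(np.int32); cv2.polylines(big,[q],True,col,1)
c=(0,0)
draw(c,.017,-.0258,(0,255,0)); draw(c,.022,.0742,(255,255,0)); draw(c,.022,.0692,(0,255,255))
cv2.imwrite("pics/w10o.png",big)
E
```

```text
[0.63971968 0.29274026 0.30205438]
```

View pics/w10o.png

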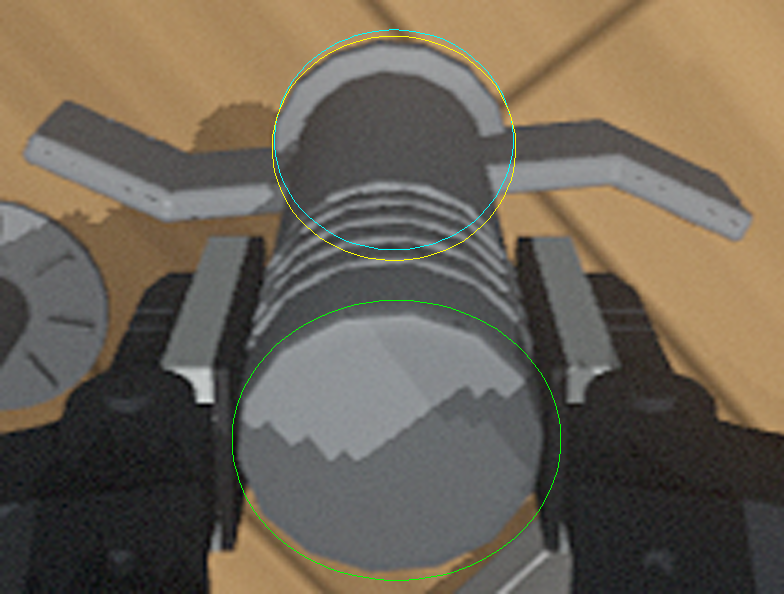

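```bash
python3 -m inch '{"slide":[[-3,1.5,0],[-6.5,3.3,0],[-10,5,0],[-13.5,6.8,0],[-17,8.6,0],[-20.5,10.4,0],[-24,12.2,0],[-27.5,14,0],[-31,15.8,0],[-34.5,17.5,0],[-37.5,19,0],[-38.85,19.7,0]],"delta_rot":[[0,0,-0.03],[0,0,-0.06],[0,0,-0.09],[0,0,-0.12],[0,0,-0.15],[0,0,-0.18],[0,0,-0.21],[0,0,-0.24],[0,0,-0.27],[0,0,-0.3],[0,0,-0.33],[0,0,-0.353]],"jaw":[20,20,20,20,20,20,20,20,20,20,20,20]}' 80
python3 -m inch '{"slide":[[0,0,0],[0,0,0],[0,0,0],[0,0,0]],"delta_rot":[[0,0,0],[0,0,0],[0,0,0],[0,0,0]],"jaw":[20,20,20,20]}' 80
python3 - <<'E'
from h import *
im=r.read_camera("wrist"); cv2.imwrite("pics/w11.png",im[...,::-1])
im=r.read_camera("scene"); cv2.imwrite("pics/s11.png",cv2.resize(im[90:270,160:340],None,fx=3,fy=3)[...,::-1])
p,R=pose(); print(p,R, np.degrees(np.arctan2(R[1,1],R[0,1])))
print(r.read_state()['force'])
print("tool corr cm",R.T@(np.array([.541,-.1315,p[2]])-p)*100)
E
```

```text
time_s: 13.72
tool_pos: [0.5391, -0.1347, 0.3023]
orientation: [-0.0, 0.818, 0.575, -0.001]
force: [0.3, 0.3, -1.4]
opening: 0.0324
time_s: 14.05
tool_pos: [0.5412, -0.1304, 0.3029]
orientation: [-0.0, 0.818, 0.576, -0.0]
force: [-1.0, 0.2, -1.4]
opening: 0.0324
[ 0.54135605 -0.13043149  0.30308059] [[ 3.37083489e-01  9.41474702e-01 -3.27300373e-04]
 [ 9.41474758e-01 -3.37083454e-01  1.60696970e-04]
 [ 4.09645917e-05 -3.62313334e-04 -9.99999934e-01]] -19.69928293043272
[-0.04987693  0.24588814 -0.95978848]
tool corr cm [-1.12599455e-01  2.49609486e-03 -5.51695952e-06]
```

View pics/w11.png

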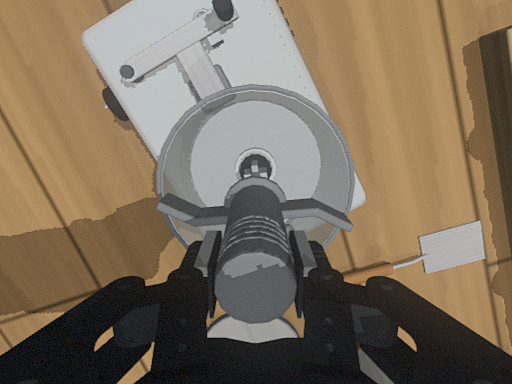

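View pics/s11.png

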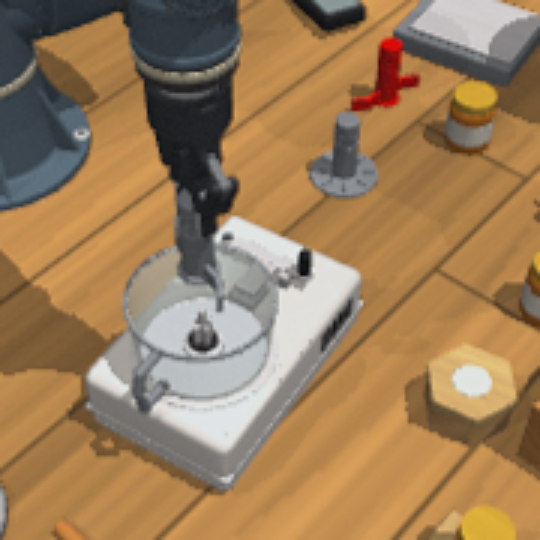

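```bash
python3 - <<'E'
from h import *
cal=r.get_calibration("wrist"); im=cv2.imread("pics/w11.png"); o=np.array([205,135.])
big=cv2.resize(im[135:215,205:305],None,fx=7,fy=7,interpolation=cv2.INTER_CUBIC)
def draw(pts,col):
    q=np.round((proj(cal,pts)-o+.5)*7-.5).astype(np.int32); cv2.polylines(big,[q],True,col,1)
cx=np.array([.5407,-.1323]); t=np.linspace(0,6.28,60); th=np.radians(-13.5)
for k in range(4):
    a=th+k*np.pi/2; u=np.array([np.cos(a),np.sin(a)]);n=np.array([-u[1],u[0]])
    draw([[*(cx+u*.005+n*.003),.145],[*(cx+u*.011+n*.003),.145],[*(cx+u*.011-n*.003),.145],[*(cx+u*.005-n*.003),.145]],(0,0,255))
draw([[cx[0]+.0165*np.cos(x),cx[1]+.0165*np.sin(x),.119] for x in t],(255,0,0))
draw([[cx[0]+.022*np.cos(x),cx[1]+.022*np.sin(x),.113] for x in t],(255,255,0))
cv2.imwrite("pics/w11o.png",big)
E
```

```text
(no output)
```

View pics/w11o.png

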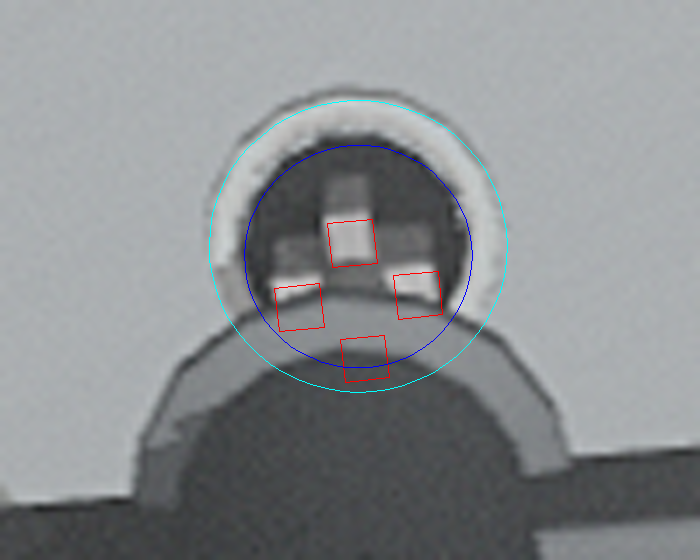

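Overlay check: the two views of the shaft differ by about 1.2 mm, so I'm averaging them. That puts the TCP target at (0.5407, −0.1305). Descending with the force read after each step.

```bash
python3 -m inch '{"slide":[[0,-0.06,2],[0,-0.06,4],[0,-0.06,5.5],[0,-0.06,6],[0,-0.06,6.5],[0,-0.06,7],[0,-0.06,7],[0,-0.06,7]],"delta_rot":[[0,0,0],[0,0,0],[0,0,0],[0,0,0],[0,0,0],[0,0,0],[0,0,0],[0,0,0]],"jaw":[20,20,20,20,20,20,20,20]}' 80
python3 -c "
from h import *
s=r.read_state(); print(s['tool_pos'],s['force'],s['wrist_torque'])"
```

```text
time_s: 14.82
tool_pos: [0.5409, -0.1312, 0.2338]
orientation: [0.0, 0.818, 0.575, 0.0]
force: [0.0, -0.4, -1.0]
opening: 0.032
[ 0.54092809 -0.13115403  0.23378099] [ 0.00330454 -0.35799743 -1.04472513] [-0.04098749 -0.03924784 -0.01760287]
```

```bash
python3 -m inch '{"slide":[[0,0,0.3],[0,0,0.6],[0,0,0.9],[0,0,1.1],[0,0,1.1],[0,0,1.1]],"delta_rot":[[0,0,0],[0,0,0],[0,0,0],[0,0,0],[0,0,0],[0,0,0]],"jaw":[20,20,20,20,20,20]}' 80
python3 -c "
from h import *
s=r.read_state(); print(s['tool_pos'],s['force'],s['wrist_torque'])"
```

```text
time_s: 15.32
tool_pos: [0.5406, -0.1312, 0.2222]
orientation: [-0.0, 0.818, 0.575, -0.0]
force: [-0.2, 0.6, -0.5]
opening: 0.0321
[ 0.54063777 -0.1311744   0.22221878] [-0.15026083  0.62903931 -0.51252869] [-0.00634219  0.03393455  0.01736217]
```

```bash
python3 -m inch '{"slide":[[0,0,0.2],[0,0,0.4],[0,0,0.6],[0,0,0.6],[0,0,0.6]],"delta_rot":[[0,0,0],[0,0,0],[0,0,0],[0,0,0],[0,0,0]],"jaw":[20,20,20,20,20]}' 80
python3 -c "
from h import *
s=r.read_state(); print(s['tool_pos'],s['force'],s['wrist_torque'])"
```

```text
time_s: 15.73
tool_pos: [0.5406, -0.1311, 0.2161]
orientation: [-0.0, 0.818, 0.575, -0.0]
force: [1.2, 0.4, -1.0]
opening: 0.0327
[ 0.54058259 -0.13112083  0.21611386] [ 1.18848529  0.39658815 -1.00826195] [0.13717371 0.02003137 0.01071674]
```

Base is 3 mm below the spline tops with no axial force, so it appears meshed. Continuing down.

```bash
python3 -m inch '{"slide":[[0,0,0.3],[0,0,0.6],[0,0,0.9],[0,0,1.2],[0,0,1.5],[0,0,1.8],[0,0,2],[0,0,2]],"delta_rot":[[0,0,0],[0,0,0],[0,0,0],[0,0,0],[0,0,0],[0,0,0],[0,0,0],[0,0,0]],"jaw":[20,20,20,20,20,20,20,20]}' 80
python3 -c "
from h import *
s=r.read_state(); print(s['tool_pos'],s['force'],s['wrist_torque'],s['opening'])"
```

```text
time_s: 16.4
tool_pos: [0.5405, -0.1311, 0.1958]
orientation: [-0.0, 0.818, 0.575, -0.0]
force: [0.2, 1.2, -2.1]
opening: 0.0328
[ 0.54052235 -0.13110943  0.19579461] [ 0.2058956   1.1985862  -2.05147942] [ 0.23848493 -0.21400834 -0.04210295] 0.032806129866708
```

```bash
python3 -m inch '{"slide":[[0,0,0.2],[0,0,0.4],[0,0,0.6],[0,0,0.75],[0,0,0.85],[0,0,0.85],[0,0,0.85]],"delta_rot":[[0,0,0],[0,0,0],[0,0,0],[0,0,0],[0,0,0],[0,0,0],[0,0,0]],"jaw":[20,20,20,20,20,20,20]}' 90
python3 -c "
from h import *
s=r.read_state(); print(s['tool_pos'],s['force'],s['wrist_torque'],s['opening'])"
```

```text
time_s: 16.98
tool_pos: [0.5409, -0.1311, 0.1882]
orientation: [0.0, 0.818, 0.575, 0.0]
force: [-1.8, 2.6, 5.5]
opening: 0.0321
[ 0.54087492 -0.13113281  0.18824166] [-1.84082047  2.59095891  5.51068536] [0.53017255 0.39857637 0.04851316] 0.03214399037238985
```

```bash
python3 -m inch '{"slide":[[0,0,0.1],[0,0,0.2],[0,0,0.2],[0,0,0.2]],"delta_rot":[[0,0,0],[0,0,0],[0,0,0],[0,0,0]],"jaw":[20,20,20,20]}' 90
python3 -m inch '{"slide":[[0,0,0.1],[0,0,0.15],[0,0,0.15],[0,0,0.15]],"delta_rot":[[0,0,0],[0,0,0],[0,0,0],[0,0,0]],"jaw":[20,20,20,20]}' 90
python3 -c "
from h import *
s=r.read_state(); print(s['tool_pos'],s['force'],s['wrist_torque'],s['opening'])"
```

```text
time_s: 17.32
tool_pos: [0.5411, -0.1311, 0.1872]
orientation: [0.001, 0.818, 0.575, 0.001]
force: [-4.7, 3.8, 19.6]
opening: 0.0321
time_s: 17.65
tool_pos: [0.5412, -0.1311, 0.1871]
orientation: [0.001, 0.818, 0.575, 0.001]
force: [-12.2, 5.4, 39.1]
opening: 0.0321
[ 0.54115167 -0.13113712  0.18710671] [-12.23044698   5.37224658  39.08763474] [ 1.28377953  3.08679911 -0.04185153] 0.03212428968962389
```

Rigid stop at TCP z 0.1871, against 0.1872 expected. I'm easing the push to about 25 N and checking pictures.

```bash
python3 -m inch '{"slide":[[0,0,-0.1],[0,0,-0.1],[0,0,-0.1],[0,0,-0.1],[0,0,-0.1]],"delta_rot":[[0,0,0],[0,0,0],[0,0,0],[0,0,0],[0,0,0]],"jaw":[20,20,20,20,20]}' 90
python3 - <<'E'
from h import *
im=r.read_camera("wrist"); a=r.read_camera("scene"); t=r.read_camera("top")
cv2.imwrite("pics/w12.png",im[...,::-1])
cv2.imwrite("pics/s12.png",cv2.resize(a[110:260,170:340],None,fx=4,fy=4,interpolation=cv2.INTER_CUBIC)[...,::-1])
s=r.read_state(); print(s['tool_pos'],s['force'],s['wrist_torque'],s['opening'])
cal=r.get_calibration("wrist")
for q in ["clamp_knob","clamp_hinge"]:
    for o in r.spot_point("wrist",q)[:2]: print(q,round(o['confidence'],2),np.round(o['at'],1),np.round(onz(cal,o['at'],Z[q]),4))
E
```

```text
time_s: 18.07
tool_pos: [0.5411, -0.1311, 0.1872]
orientation: [0.001, 0.818, 0.575, 0.001]
force: [-7.5, 3.7, 26.5]
opening: 0.0321
[ 0.54110746 -0.13111275  0.18717803] [-6.22609101  4.63282646 25.34461457] [ 0.94632004  1.98130964 -0.06351485] 0.032116291424279714
clamp_hinge 0.97 [50.5 54.8] [ 0.4608 -0.0021  0.12  ]
```

View pics/w12.png

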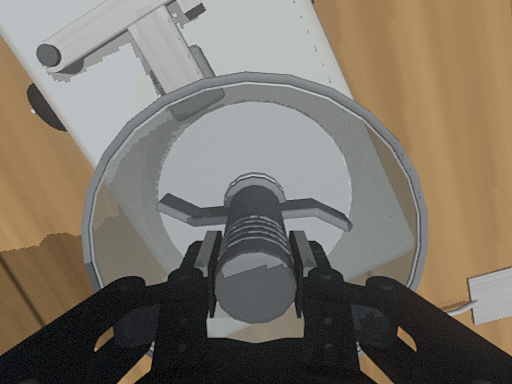

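View pics/s12.png

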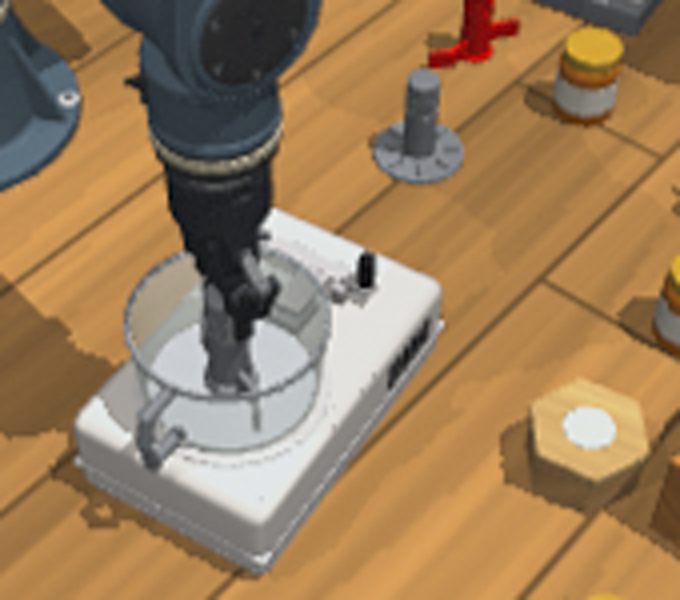

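```bash
python3 -m inch '{"slide":[[0,0,0],[0,0,0],[0,0,0],[0,0,0]],"delta_rot":[[0,0,0],[0,0,0],[0,0,0],[0,0,0]],"jaw":[20,20,20,20]}' 90
python3 -c "
from plant import r
print(r.close_job()); s=r.read_state(); print(s['time_s'],s['tool_pos'],s['force'])"
```

```text
time_s: 18.65
tool_pos: [0.5411, -0.1311, 0.1872]
orientation: [0.001, 0.818, 0.575, 0.001]
force: [-6.9, 4.1, 26.1]
opening: 0.032
the job is handed in; nothing more can be done
None
the job is handed in; nothing more can be done
```

I swung the clamp shut and pressed the grey two-paddle stirrer fully home on the drive shaft. I handed the job in at 18.7 s, still gripping the hub and pressing down.

- **Clamp:** I pushed the bar until it stopped hard, at 19 N with only 0.2 mm of movement. Pictures show the bar in line with the processor and its tongue in the lug. The network's peg position gave about 0.025 rad. I thought that reading sat about 5 pixels off the peg, and my own reading of the picture gave about 0.
- **Stirrer:** It slid over the splines with almost no force and then stopped rigidly with the TCP at z = 0.1871 m, against 0.1872 m expected for fully home. At the last reading the tool was pressing with about 26 N, the grip was set to 90 N at 32 mm opening, and the stirrer had not slipped in the fingers.
- **Other things on the counter:** The arm met none of them, and the last pictures show nothing shifted. I checked this by eye only.
- **Checks that disagreed:** Two wrist views put the shaft axis about 1.2 mm apart. I aimed between them, and a sideways force of about 8 N remained at the end.

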